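Cover the vial sampler and hold its index plunger out

TASK

The vial sampler on the bench is about to make its homing turn: lower its open coral-framed cover gently until it is fully shut, and only then grip the red plunger knob beside it and pull it straight up as far as it goes, so that the pin is out of the index wheel. Finish while still holding the knob fully up in the fingers (it springs back if let go), with the cover still shut, and leave the flask, the bottle and the glasses case where they stand.

Things in the scene. Friction and masses are not known exactly. Their poses are not given: they have to be found in the camera images.
- sampler: fixed white open-topped chamber 200 x 200 x 90 mm high with vials. Origin: centre of its underside, z up; front (display) looks to its -x, cover hinged along its +x rim. At its -y side is the drive: a yellow block (x -50 to 90, y -190 to -100, 32 mm high), an aluminium index wheel (80 mm across, top at 50 mm) and a dark bracket (x -42 to 8, y -163 to -137, top at 68 mm) with the plunger
- cover (a joint): angle of the cover, rad: 0 = shut on the chamber's rim, grows as it opens upward (starts 0.7 to 1.2). Plate 200 x 200 x 8 mm, 0.2 kg, coral frame round a clear, solid pane. Its stiff hinge keeps it where it is left; about 3 N pressed on its front part moves it. Shut, its upper face is 98.5 mm above the bench
- cover_hinge (a point): middle of the cover's hinge axis: in the sampler's frame x 100, y 0, 90.5 mm above the bench, level with the underside of the shut cover; the axis runs along the sampler's y. The cover reaches 200 mm from it, towards the sampler's -x when shut
- cover_handle (a point): grip point of the cover's black knob handle (28 mm across, 43 mm tall), 35 mm above the cover's upper face on the middle line of its width, 170 mm from the hinge; moves with the cover
- plunger_knob (a point): centre of the red upright cylindrical plunger knob, 26 mm across, 30 mm tall; z up along the pull, moves with it. Seated, it lies 96.5 mm above the bench at x -5, y -150 mm in the sampler's frame, 50 mm from the chamber's side; under it is a brass sleeve, 16 mm across, 12 mm high, on the bracket
- plunger (a joint): lift of the plunger, m: 0 = seated, 0.020 = pulled up against its stop. The 8 mm pin sits 10 mm deep in the wheel's hole. A spring draws it down with about 6 N seated, 12 N fully up; it snaps back when let go
- flask: loose green glass flask, 64 mm across, 138 mm tall, standing on the bench on the drive side of the sampler; origin under its centre. Leave alone
- reagent: loose amber bottle, 60 mm across, 120 mm tall, standing on the other side of the sampler; origin under its centre. Leave alone
- glasses_case: loose black glasses case 55 x 155 x 34 mm, lying on the bench beside the bottle; origin at the centre of its underside. Leave alone

How it is judged:
On the way, in this order (a step that is already met when the one before it is completed fails the run):
1. the cover is shut (value of joint cover below 0.03 rad), for 0.2 s.
2. the plunger is pulled fully up (value of joint plunger above 0.017 m and contact force between plunger and the fingers above 3 N), for 0.2 s.
At the end, for the whole second after the job is handed in: the cover is shut (within 0.03 rad) and the plunger is held at least 17 mm up of its 20 mm by the fingers on its knob (more than 3 N of contact, none of the loose things propping it); flask, bottle and case are upright as before and within 30 mm of where they were (all of step 2 and value of joint cover below 0.03 rad and contact force between plunger and flask below 0.5 N and contact force between plunger and reagent below 0.5 N and contact force between plunger and glasses_case below 0.5 N and distance of each of flask, reagent, glasses_case from where it was at the start of the episode below 0.03 m and angle between each of flask, reagent, glasses_case's own z axis and vertical below 0.2 rad); the arm keeps its last pose, push and grip.
It fails at once if the cover is slammed (turns shut faster than 3 rad/s) (velocity of joint cover below -3 rad/s).
It fails at once if the plunger is pulled before the cover is shut (value of joint plunger above 0.006 m and value of joint cover above 0.06 rad).
It fails at once if a bystander is knocked over or pushed away (distance of any of flask, reagent, glasses_case from where it was at the start of the episode above 0.03 m or angle between any of flask, reagent, glasses_case's own z axis and vertical above 0.4 rad).
It also fails if it takes over 51 s, if anything falls off the work surface, if the arm or the gripper's body presses on something with over 40 N, if the wrist force passes 120 N, or if a joint passes its speed limit or range.

ROBOT

A 6-joint arm with a two-finger parallel gripper is mounted at the origin on the work surface. World frame = base frame: x ahead of the robot, y to its left, z up, the work surface at z = 0. Lengths are in m, angles in rad, forces in N, time in s.
With the tool pointing down it reaches from about 0.3 to 0.875 m from the base axis. Payload 4.2 kg.
Tool frame: the origin (TCP) lies at the very end of the fingers, on their centre line; the grasp point (between the pads) lies 19 mm behind it; z points along the fingers, y is the line along which they close (so a half turn about z gives the same grasp; the last joint's range is limited). The gripper opens to 85 mm and grips with 20 to 120 N. Pads are 22 mm wide; open, the fingers measure 114 mm over their backs; the gripper's body (76 mm by 85 mm) begins 54 mm behind the grasp point. The pads swing forward as they close: fully open they stand 13 mm farther back than shut.
Start: joints at [-1.198, 0.32, 1.565, -0, 1.257, -0.02], TCP at [0.22, -0.531, 0.203] pointing down, gripper open.
Joint ranges: [-3.11, 3.11], [-0.84, 2.01], [0.21, 2.61], [-1.34, 4.49], [0.05, 2.63], [-2.56, 2.56]. Speed limits (rad/s): [2.57, 2.57, 3.14, 3.14, 3.14, 3.14].

INTERFACE

Orientations are given as a unit quaternion [x, y, z, w].
In Python, from cell import r, eyes gives the robot as it stands.
- The arm moves only by the tool servo_tool, never from a script. Its argument "steps" is a list that holds one entry, the list of rows, each a list of 7 numbers: the shift along the tool's x, y, z scaled (see below), then the turn, a rotation vector about the tool's x, y, z scaled (see below), then the opening, from -1 (shut) to 1 (fully open). In form: [[[x, y, z, ax, ay, az, gripper], ...]]. A call has 1 to 12 rows; each row is the pose to reach, as a shift and turn from the pose commanded when the call began, along the tool's axes at that moment, turning the shorter way round; what a row does not reach only later rows make up. The controller multiplies each number of a shift by 0.3 m and each number of a turn by 2 pi rad. A row lasts 1/10 s, in which the tool goes at most 50 mm and 8.59 degrees, less where a joint would pass 70% of its speed; a pose out of reach is approached as far as the arm can. A call with a number of a shift or a turn outside -1 to 1 is refused whole. A call with a gripper value outside its range is refused whole. The fingers move at their own pace and stop on an object; "newtons" is the grip in N (left out, the last holds). Time passes only in rows, so rows that repeat a pose let the fingers close. It gives the time, the measured TCP pose, the force, the opening and the grip force at its end, in the units of the state.
- r.state(): the state, without advancing time (a new reading comes with each control period).
- eyes.get_image(name): name is "side" or "top"; returns (picture, depth): 420x560x3 uint8, red, green, blue; 420x560 float32, m along the optical axis (not along the pixel's ray), 0 where there is no reading.
- eyes.camera_params(name): a dict with "fx", "fy", "cx", "cy" (pixels), "k1" (the pictures are not rectified: a ray, as slopes to the right and down, at radius r is drawn at 1 + k1 r^2 times it, then the intrinsics apply), "origin" and "attitude" of the camera in the world. Camera axes: x right, y up, looking along -z (the intrinsics and any distortion apply to the point x, -y, -z); pixel columns grow to the right and rows downward; lengths in m; the calibration is good to about 2 mm. A picture is of the moment at which its call begins. camera_params takes no time and is no camera call.
- r.sign_off(): hands the job in; it is judged then, once.
The state is a dict: "time": time; "joint_positions": joint angles; "qd": joint speeds; "effort": joint torques, N m; "tcp_pos": TCP position; "ee_rot": TCP orientation; "wrist_force": force on the tool from outside, world axes, zero at the start; "moment": the same for the moment, N m; "width": finger opening in m; "finger_force": force on a finger pad.
Only numpy, scipy, OpenCV 4.12 (cv2) and the standard library are available. Lean on these libraries where they do the work, as an engineer would, in place of code of your own. Each camera call takes 0.05 s, during which the arm holds its last target. There are 200 camera calls.

## Working session

There is one attempt and no reset: what is moved stays moved. The work goes in short steps, Python scripts to look and compute and a tool call to move; the robot and the scene stay as the last step left them, time stands still between calls to the robot, and variables do not carry over. Pictures are saved under pics/ and viewed, at most 10 in all, crops included, and the job is handed in when it is done.

Besides the shell and the picture viewer there is one more tool, called after "Request:" in YAML: its name, and indented under it one key for each argument. servo_tool: Moves the arm, as the interface text tells. Shifts and turns lie within -1 to 1; 1 stands for 0.3 m of shift or 2 pi rad of turn. Its arguments: {"type":"object","properties":{"steps":{"type":"array","items":{"type":"array","items":{"type":"array","items":{"type":"number"}}}},"newtons":{"type":"number"}},"required":["steps"]}

```bash
mkdir -p pics; cat > h.py <<'E'
import numpy as np, cv2
from scipy.spatial.transform import Rotation as R
from cell import r, eyes
def cloud(name):
    im,d=eyes.get_image(name); p=eyes.camera_params(name)
    H,W=d.shape; u,v=np.meshgrid(np.arange(W),np.arange(H))
    K=np.array([[p['fx'],0,p['cx']],[0,p['fy'],p['cy']],[0,0,1]])
    s=cv2.undistortPoints(np.stack([u,v],-1).reshape(-1,1,2).astype(float),K,np.array([p['k1'],0,0,0.])).reshape(H,W,2)
    c=np.stack([s[...,0]*d,-s[...,1]*d,-d],-1)
    a=np.array(p['attitude']); M=a if a.shape==(3,3) else R.from_quat(a).as_matrix()
    return im,d,c@M.T+np.array(p['origin'])
E
python3 - <<'E'
from h import *
for n in ("top","side"):
    im,d,P=cloud(n); np.savez(f'{n}0.npz',im=im,d=d,P=P); cv2.imwrite(f'pics/{n}0.png',im[...,::-1]); print(eyes.camera_params(n))
print(r.state())
E
```

```text
{'fx': 463.8750865171406, 'fy': 463.8750865171406, 'cx': 276.07516898531856, 'cy': 213.2413992808849, 'k1': 0.03007567224868702, 'origin': array([0.48043748, 0.04338519, 1.21440435]), 'attitude': array([ 0.02766445, -0.03019694, -0.70162393,  0.71136958])}
{'fx': 523.0186781301422, 'fy': 523.0186781301422, 'cx': 270.5992820527281, 'cy': 215.45693039547515, 'k1': -0.09979217689214204, 'origin': array([0.11926228, 0.74070457, 1.0767595 ]), 'attitude': array([-0.09655833,  0.32874815,  0.90204651, -0.26251329])}
{'time': 0.1, 'joint_positions': array([-1.19799856e+00,  3.20232369e-01,  1.56555683e+00, -2.25750376e-05,
        1.25743246e+00, -2.00048090e-02]), 'qd': array([ 0.00084501, -0.00167809, -0.0029742 , -0.00146066, -0.00078343,
        0.00017841]), 'effort': array([ 6.47757788e-04, -4.16408515e+01, -2.34704769e+01,  4.95124675e-05,
        4.90000253e-03,  1.11672813e-05]), 'tcp_pos': array([ 0.21991309, -0.53076121,  0.20186394]), 'ee_rot': array([ 9.80774177e-01,  1.95144433e-01, -1.53500288e-04, -7.99981995e-04]), 'wrist_force': array([0.42815836, 0.62557198, 0.49302271]), 'moment': array([ 0.09314893, -0.01414718,  0.01487536]), 'finger_force': 0.0, 'width': 0.0850918867047902}
```

View pics/top0.png

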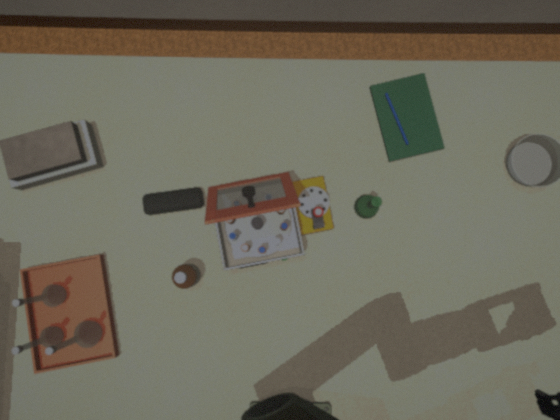

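View pics/side0.png

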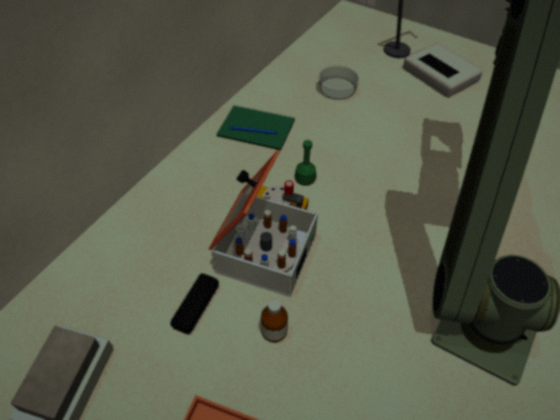

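The top view shows the chamber at about (260,240), the cover open with its free edge from (206,221) to (299,205) and its handle at (250,195). The red knob is at (319,211), the flask at (368,205), the bottle at (185,275) and the case at (173,201). In the side view the knob is at (289,187) and the handle at (246,178).

```bash
python3 - <<'E'
from h import *
for n,kb,hb in (("top",(305,200,335,220),(240,183,262,212)),("side",(280,177,298,197),(234,168,262,188))):
    z=np.load(n+'0.npz'); im,P=z['im'].astype(int),z['P']
    def m(b):
        k=np.zeros(im.shape[:2],bool); k[b[1]:b[3],b[0]:b[2]]=1; return k&(z['d']>0)
    red=(im[...,0]>1.9*im[...,1])&(im[...,0]>1.9*im[...,2])&(im[...,0]>60)
    q=P[m(kb)&red]; q=q[(q[:,2]>.08)&(q[:,2]<.14)]; print(n,'knob',len(q),q.mean(0),q.min(0),q.max(0), q[q[:,2]>np.percentile(q[:,2],90)-.003].mean(0))
    dk=im.sum(2)<110; q=P[m(hb)&dk]; q=q[q[:,2]>.1]; print('handle dark',len(q),np.median(q,0),q.min(0),q.max(0))
    # cover plane: orange, raised
    cb=(200,170,304,225) if n=="top" else (205,148,284,252)
    q=P[m(cb)&(im[...,0]>1.6*im[...,2])&(im[...,0]>1.3*im[...,1])]; q=q[(q[:,2]>.1)&(q[:,2]<.35)]
    if n=="top": q=q[q[:,1]>-0.045-0.02]
    for _ in range(4):
        c=np.median(q,0) if _==0 else q.mean(0); nn=np.linalg.svd(q-c)[2][2]; q=q[np.abs((q-c)@nn)<.006]
    nn*=np.sign(nn[2]); print('cover n',len(q),nn,'tilt',np.arccos(nn[2]),'yaw',np.arctan2(nn[1],nn[0]),'c',c,q.min(0),q.max(0))
    for nm,b,zr in (('flask',(350,185,385,220),(.02,.15)),('reag',(168,258,205,292),(.02,.13)),('case',(140,185,206,216),(.015,.05))) if n=="top" else ():
        q=P[m(b)]; q=q[(q[:,2]>zr[0])&(q[:,2]<zr[1])]; print(nm,len(q),q.mean(0),q.min(0),q.max(0))
    # points px
    for u,v in ([(221,268),(302,255),(219,225),(299,215)] if n=="top" else [(317,213),(293,292),(215,273),(318,208)]): print((u,v),P[v,u])
E
```

```text
top knob 9 [ 0.57040175 -0.05622701  0.10903044] [ 0.56579545 -0.0696318   0.10646146] [ 0.5827905  -0.04821604  0.11132622] [ 0.57203491 -0.05817508  0.11030068]
handle dark 10 [0.59587536 0.09675329 0.27097638] [0.57807629 0.09047674 0.25101757] [0.60488705 0.10505463 0.27625539]
cover n 1636 [0.85219385 0.17777968 0.49209758] tilt 1.056298699671613 yaw 0.2056644933697494 c [0.59159621 0.09522998 0.21020254] [ 0.53817999 -0.0045417   0.10001601] [0.670133   0.20315361 0.27183479]
flask 489 [ 0.59625322 -0.18685435  0.06779887] [ 0.56922595 -0.22102117  0.02010231] [ 0.62891501 -0.1631852   0.14207876]
reag 551 [0.41891209 0.2571225  0.0867459 ] [0.3881096  0.23356522 0.02037964] [0.44659789 0.29168572 0.12438835]
case 1281 [0.60563001 0.30416899 0.03182484] [0.57147398 0.22688532 0.01502295] [0.64392698 0.38537488 0.04054689]
(221, 268) [0.43541231 0.18067426 0.00153351]
(302, 255) [ 0.47241879 -0.02416916  0.08669606]
(219, 225) [0.54377773 0.18148146 0.060667  ]
(299, 215) [ 0.57348411 -0.0186777   0.03562023]
side knob 31 [ 0.57104799 -0.05124456  0.10897956] [ 0.56378791 -0.06132112  0.09734401] [ 0.5832037  -0.04571509  0.11446479] [ 0.57160168 -0.05209402  0.11260745]
handle dark 144 [0.59135749 0.10169418 0.25927347] [0.56533702 0.02886879 0.17115718] [0.62422127 0.11329689 0.27628045]
cover n 706 [0.85555287 0.17866171 0.48591077] tilt 1.0633914011356884 yaw 0.20586754663695264 c [0.59646411 0.11388989 0.19361511] [ 0.53835562 -0.00310287  0.10007684] [0.66891988 0.20891002 0.27053709]
(317, 213) [ 0.47465786 -0.02907238  0.08739052]
(293, 292) [ 0.4332777   0.15050611 -0.00123413]
(215, 273) [0.62287765 0.20818371 0.00119395]
(318, 208) [ 5.12647098e-01 -1.14514246e-01 -4.50189019e-04]
```

Request:
servo_tool:
  steps:
    - [[0.2,-0.13,-0.523,0,0,-0.05,-1],[0.99,-0.648,-0.523,0,0,-0.2203,-1],[0.99,-0.648,-0.523,0,0,-0.2203,-1],[0.99,-0.648,-0.523,0,0,-0.2203,-1],[0.99,-0.648,-0.523,0,0,-0.2203,-1],[0.99,-0.648,-0.523,0,0,-0.2203,-1],[0.99,-0.648,-0.523,0,0,-0.2203,-1],[0.99,-0.648,-0.523,0,0,-0.2203,-1],[0.99,-0.648,-0.523,0,0,-0.2203,-1],[0.99,-0.648,-0.523,0,0,-0.2203,-1],[0.99,-0.648,-0.523,0,0,-0.2203,-1],[0.99,-0.648,-0.523,0,0,-0.2203,-1]]
  newtons: 40

```text
time: 1.3
tcp_pos: [0.4199, -0.2379, 0.3592]
ee_rot: [0.631, 0.776, -0.0, -0.0]
wrist_force: [0.1, 0.1, -0.7]
width: -0.0003
finger_force: 0.0
```

Request:
servo_tool:
  steps:
    - [[0.82,0.855,0,0,0,0,-1],[0.82,0.855,0,0,0,0,-1],[0.82,0.855,0,0,0,0,-1],[0.82,0.855,0,0,0,0,-1],[0.82,0.855,0,0,0,0,-1],[0.82,0.855,0,0,0,0,-1],[0.82,0.855,0,0,0,0,-1],[0.82,0.855,0,0,0,0,-1],[0.82,0.855,0,0,0,0,-1],[0.82,0.855,0,0,0,0,-1]]

```text
time: 2.3
tcp_pos: [0.6203, 0.0541, 0.3594]
ee_rot: [0.631, 0.776, -0.001, -0.0]
wrist_force: [-0.4, -0.7, -0.5]
width: -0.0002
finger_force: 0.0
```

```bash
python3 - <<'E'
import numpy as np
f=lambda t:np.array([.1145-.185*np.cos(t)+.008*np.sin(t),.0905+.185*np.sin(t)+.008*np.cos(t)])
def rows(b,ts):
    for t in ts: d=(f(t)-b)/.3; print(round(t,2),round(d[0],3),round(-d[1],3))
rows(np.array([.064,.36]),np.arange(1.25,.69,-.06)); print()
rows(f(.71),np.arange(.65,.0,-.06)); print(f(.05),f(0))
E
```

```text
1.25 -0.001 0.305
1.19 -0.036 0.316
1.13 -0.071 0.329
1.07 -0.104 0.345
1.01 -0.137 0.362
0.95 -0.169 0.381
0.89 -0.199 0.402
0.83 -0.228 0.425
0.77 -0.256 0.45
0.71 -0.282 0.476

0.65 -0.025 0.028
0.59 -0.047 0.057
0.53 -0.068 0.087
0.47 -0.087 0.119
0.41 -0.105 0.152
0.35 -0.12 0.186
0.29 -0.133 0.22
0.23 -0.144 0.256
0.17 -0.153 0.292
0.11 -0.16 0.328
0.05 -0.164 0.365
[-0.06986896  0.10773615] [-0.0705  0.0985]
```

Request:
servo_tool:
  steps:
    - [[0,0,0.16,0,0,0,-1],[0,0,0.305,0,0,0,-1],[0,-0.036,0.316,0,0,0,-1],[0,-0.071,0.329,0,0,0,-1],[0,-0.104,0.345,0,0,0,-1],[0,-0.137,0.362,0,0,0,-1],[0,-0.169,0.381,0,0,0,-1],[0,-0.199,0.402,0,0,0,-1],[0,-0.228,0.425,0,0,0,-1],[0,-0.256,0.45,0,0,0,-1],[0,-0.282,0.476,0,0,0,-1]]

```text
time: 3.4
tcp_pos: [0.5343, 0.0354, 0.2199]
ee_rot: [0.632, 0.775, -0.002, -0.0]
wrist_force: [-12.4, -3.1, 20.3]
width: 0.0002
finger_force: 11.7
```

```bash
python3 - <<'E'
from h import *
im,d,P=cloud("side"); cv2.imwrite('pics/s1.png',cv2.resize(im[100:320,150:400,::-1],None,fx=2.4,fy=2.4)); s=r.state(); print(s['tcp_pos'],s['wrist_force'])
E
```

```text
[0.53210523 0.03501255 0.21856875] [-10.85578662  -3.55176607  13.76987378]
```

View pics/s1.png

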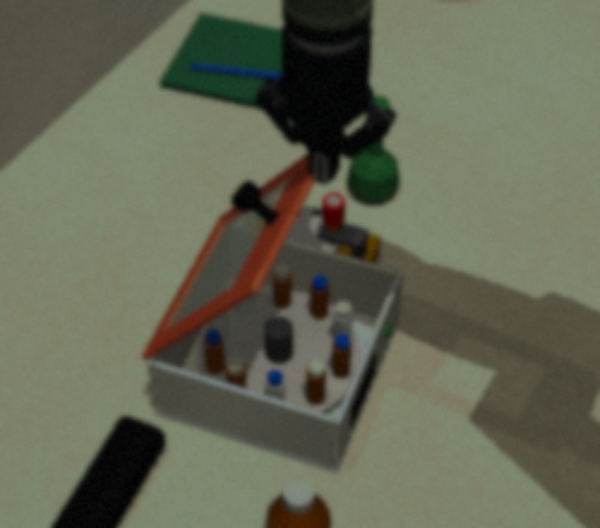

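The tip is pushing on the coral frame close to the free edge, at crop (320,170), and the cover is at about 0.7 rad. Next I continue the arc with the contact point a little farther in.

Request:
servo_tool:
  steps:
    - [[0,-0.015,0.035,0,0,0,-1],[0,-0.025,0.068,0,0,0,-1],[0,-0.035,0.105,0,0,0,-1],[0,-0.048,0.139,0,0,0,-1],[0,-0.065,0.169,0,0,0,-1],[0,-0.079,0.201,0,0,0,-1],[0,-0.091,0.232,0,0,0,-1],[0,-0.102,0.266,0,0,0,-1],[0,-0.11,0.299,0,0,0,-1],[0,-0.117,0.333,0,0,0,-1],[0,-0.12,0.367,0,0,0,-1]]

```text
time: 4.55
tcp_pos: [0.4542, 0.0192, 0.0987]
ee_rot: [0.629, 0.776, -0.04, -0.033]
wrist_force: [-81.7, -31.4, 20.2]
width: 0.0001
finger_force: 42.7
```

```bash
python3 - <<'E'
from h import *
im,d,P=cloud("side"); np.savez('s2.npz',im=im,d=d,P=P); cv2.imwrite('pics/s2.png',cv2.resize(im[100:320,150:400,::-1],None,fx=2.4,fy=2.4)); s=r.state(); print(s['tcp_pos'],s['wrist_force'],s['joint_positions'])
E
```

```text
[0.45360844 0.01906308 0.09664463] [-78.793132   -30.38122219  17.8796366 ] [ 0.02990136  0.28778832  1.91305447 -0.02001548  1.04503209 -0.16771529]
```

View pics/s2.png

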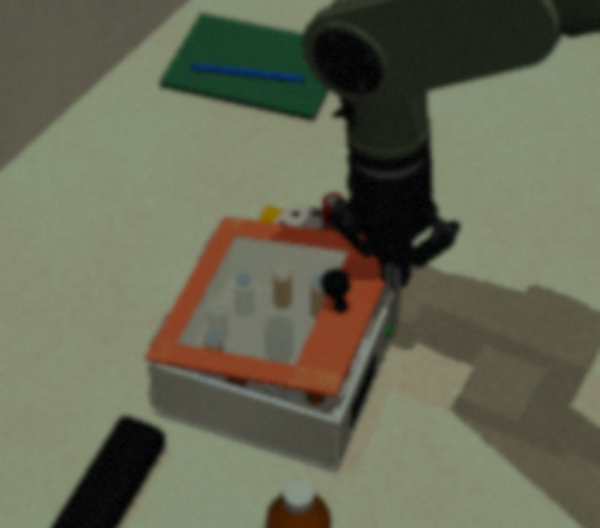

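The tip slipped over the free edge. The cover is now mostly down, and the finger is jammed in front of its edge at crop (395,275). I'll back off along -x, lift, then come down farther in.

Request:
servo_tool:
  steps:
    - [[0,-0.06,0,0,0,0,-1],[0,-0.12,0,0,0,0,-1],[0,-0.18,0,0,0,0,-1],[0,-0.24,0,0,0,0,-1],[0,-0.26,0,0,0,0,-1],[0,-0.26,-0.1,0,0,0,-1],[0,-0.26,-0.22,0,0,0,-1],[0,-0.26,-0.34,0,0,0,-1],[0,-0.15,-0.34,0,0,0,-1],[0,0,-0.34,0,0,0,-1],[0,0.05,-0.34,0,0,0,-1],[0,0.05,-0.34,0,0,0,-1]]

```text
time: 5.8
tcp_pos: [0.5195, 0.0332, 0.2087]
ee_rot: [0.631, 0.776, 0.0, 0.001]
wrist_force: [-0.2, -0.0, 0.2]
width: -0.0001
finger_force: 0.0
```

```bash
python3 - <<'E'
from h import *
im,d,P=cloud("side"); im=im.astype(int); s=r.state(); print(s['time'],s['tcp_pos'],s['ee_rot'],s['wrist_force'])
k=np.zeros(d.shape,bool); k[180:270,205:320]=1
q=P[k&(d>0)&(im[...,0]>1.6*im[...,2])&(im[...,0]>1.3*im[...,1])]; q=q[(q[:,2]>.085)&(q[:,2]<.25)]
for _ in range(4):
    c=q.mean(0); nn=np.linalg.svd(q-c)[2][2]; q=q[np.abs((q-c)@nn)<.006]
nn*=np.sign(nn[2]); print(len(q),nn,np.arccos(nn[2]),c)
S=np.array([[.979,.2045],[-.2045,.979]]); l=(q[:,:2]-[.548,.092])@S.T; print(np.percentile(l,[.5,99.5],axis=0),q[:,2].min(),q[:,2].max())
E
```

```text
5.85 [0.51769743 0.03307109 0.20849949] [ 6.30981535e-01  7.75797818e-01 -2.16579915e-04 -2.41670027e-05] [ 0.20047158 -0.93033769 -0.72049426]
2749 [0.20853561 0.0445563  0.9769993 ] 0.21489260504849628 [0.53732497 0.0972931  0.12204045]
[[-0.0928274  -0.10284995]
 [ 0.10222429  0.09796121]] 0.09403002553377593 0.1432484151041361
```

The cover fit gives 0.215 rad, and the tip sits 0.15 m from the hinge. I press straight down.

Request:
servo_tool:
  steps:
    - [[0,0,0.12,0,0,0,-1],[0,0,0.225,0,0,0,-1],[0,0,0.245,0,0,0,-1],[0,0,0.265,0,0,0,-1],[0,0,0.285,0,0,0,-1],[0,0,0.305,0,0,0,-1],[0,0,0.32,0,0,0,-1],[0,0,0.335,0,0,0,-1],[0,0,0.35,0,0,0,-1],[0,0,0.36,0,0,0,-1],[0,0,0.368,0,0,0,-1],[0,0,0.368,0,0,0,-1]]

```text
time: 7.05
tcp_pos: [0.5173, 0.0337, 0.0979]
ee_rot: [0.631, 0.776, -0.0, -0.0]
wrist_force: [0.3, 0.5, -0.6]
width: 0.0002
finger_force: 0.0
```

Request:
servo_tool:
  steps:
    - [[0,0,0.006,0,0,0,-1],[0,0,0.012,0,0,0,-1],[0,0,0.012,0,0,0,-1],[0,0,0.012,0,0,0,-1]]

```text
time: 7.45
tcp_pos: [0.5175, 0.0337, 0.0946]
ee_rot: [0.631, 0.776, 0.0, 0.0]
wrist_force: [-0.6, -0.1, 0.3]
width: -0.0
finger_force: 0.0
```

```bash
python3 - <<'E'
from h import *
im,d,P=cloud("side"); cv2.imwrite('pics/s3.png',cv2.resize(im[100:320,150:400,::-1],None,fx=2.4,fy=2.4)); im=im.astype(int); s=r.state(); print(s['time'],s['tcp_pos'],s['wrist_force'])
k=np.zeros(d.shape,bool); k[180:270,205:320]=1
q=P[k&(d>0)&(im[...,0]>1.6*im[...,2])&(im[...,0]>1.3*im[...,1])]; q=q[(q[:,2]>.085)&(q[:,2]<.25)]
for _ in range(4):
    c=q.mean(0); nn=np.linalg.svd(q-c)[2][2]; q=q[np.abs((q-c)@nn)<.006]
nn*=np.sign(nn[2]); print(len(q),nn,np.arccos(nn[2]),c)
S=np.array([[.979,.2045],[-.2045,.979]]); l=(q[:,:2]-[.548,.092])@S.T; print(np.percentile(l,[.5,99.5],axis=0))
E
```

```text
7.5 [0.5174557  0.03373923 0.09459531] [ 0.13618271 -0.06429973  0.36819809]
2323 [0.16043931 0.0377158  0.98632487] 0.1655682007512246 [0.54064155 0.11395731 0.1149791 ]
[[-0.09458457 -0.10098616]
 [ 0.10184576  0.09796469]]
```

View pics/s3.png

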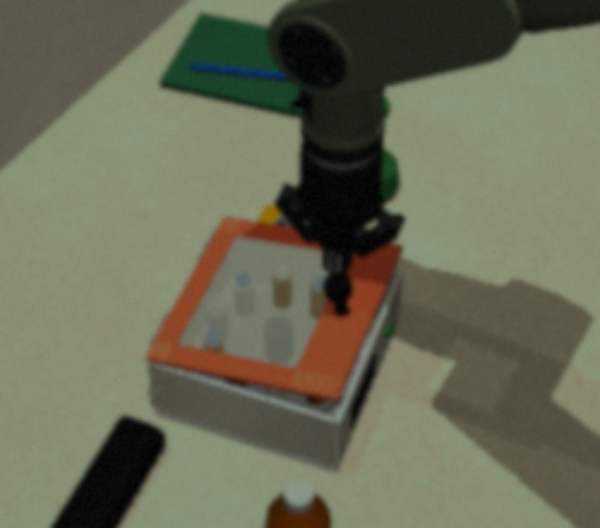

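The cover still reads about 0.17 rad although the tip is at 0.095 m with no force. The handle at crop (340,290) hides the tip, so I check from the top camera.

```bash
python3 - <<'E'
from h import *
im,d,P=cloud("top"); np.savez('t4.npz',im=im,d=d,P=P); a=cv2.resize(im[150:300,180:360,::-1],None,fx=4,fy=4,interpolation=cv2.INTER_CUBIC)
def proj(n,X):
    p=eyes.camera_params(n); c=R.from_quat(p['attitude']).as_matrix().T@(np.array(X)-p['origin']); s=np.array([c[0],-c[1]])/-c[2]; s*=1+p['k1']*(s@s); return s*p['fx']+[p['cx'],p['cy']]
t=r.state()['tcp_pos']; print(proj('top',t),(proj('side',t)-[150,100])*2.4)
im=im.astype(int); k=np.zeros(d.shape,bool); k[170:275,200:310]=1
q=P[k&(d>0)&(im[...,0]>1.6*im[...,2])&(im[...,0]>1.3*im[...,1])]; q=q[(q[:,2]>.085)&(q[:,2]<.25)]
for _ in range(4):
    c=q.mean(0); nn=np.linalg.svd(q-c)[2][2]; q=q[np.abs((q-c)@nn)<.006]
nn*=np.sign(nn[2]); print(len(q),nn,np.arccos(nn[2]),c)
cv2.imwrite('pics/t4.png',a)
E
```

```text
[278.35428976 235.93253108] [334.148843   289.19083109]
1897 [0.1570362  0.03379614 0.98701441] 0.16133064317986456 [0.56290987 0.11063275 0.11202144]
```

View pics/t4.png

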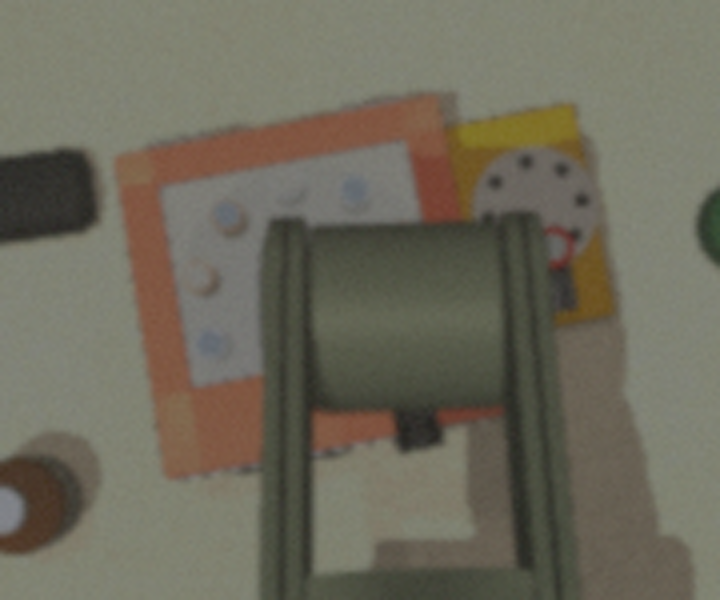

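Both cameras agree on 0.16 rad. The tip came down at the inner edge of the front frame and went into the pane opening without pressing. I lift, move 28 mm toward the front onto the solid frame (r about 0.17), and press again.

Request:
servo_tool:
  steps:
    - [[0,0,-0.12,0,0,0,-1],[0,0,-0.22,0,0,0,-1],[0,-0.05,-0.22,0,0,0,-1],[0,-0.092,-0.22,0,0,0,-1],[0,-0.092,-0.16,0,0,0,-1],[0,-0.092,-0.13,0,0,0,-1],[0,-0.092,-0.115,0,0,0,-1],[0,-0.092,-0.1,0,0,0,-1],[0,-0.092,-0.085,0,0,0,-1],[0,-0.092,-0.075,0,0,0,-1],[0,-0.092,-0.065,0,0,0,-1]]

```text
time: 8.65
tcp_pos: [0.4906, 0.0281, 0.1139]
ee_rot: [0.631, 0.776, 0.0, 0.0]
wrist_force: [-0.9, 0.5, -0.7]
width: -0.0001
finger_force: 0.0
```

```bash
cat >> h.py <<'E'
def cover(name="side"):
    im,d,P=cloud(name); im=im.astype(int); k=np.zeros(d.shape,bool)
    if name=="side": k[180:270,205:320]=1
    else: k[170:275,200:310]=1
    q=P[k&(d>0)&(im[...,0]>1.6*im[...,2])&(im[...,0]>1.3*im[...,1])]; q=q[(q[:,2]>.085)&(q[:,2]<.25)]
    for _ in range(4):
        c=q.mean(0); nn=np.linalg.svd(q-c)[2][2]; q=q[np.abs((q-c)@nn)<.006]
    nn*=np.sign(nn[2]); print(len(q),'angle',np.arctan2(nn@[.979,.2045,0],nn[2]),c)
    s=r.state(); print(s['time'],s['tcp_pos'],s['wrist_force'])
    return im
E
python3 -c "
from h import *
cover()"
```

```text
2302 angle 0.1655449976272159 [0.54371884 0.11304242 0.1145734 ]
8.7 [0.49024421 0.02809497 0.11354725] [ 0.80164901 -0.33978941 -0.99453225]
```

```bash
python3 - <<'E'
from h import *
im=cover().astype(np.uint8); cv2.imwrite('pics/s5.png',cv2.resize(im[160:250,240:350,::-1],None,fx=6,fy=6,interpolation=cv2.INTER_CUBIC))
def proj(n,X):
    p=eyes.camera_params(n); c=R.from_quat(p['attitude']).as_matrix().T@(np.array(X)-p['origin']); s=np.array([c[0],-c[1]])/-c[2]; s*=1+p['k1']*(s@s); return s*p['fx']+[p['cx'],p['cy']]
t=r.state()['tcp_pos']
for dz in (0,.02,.073): print((proj('side',t+[0,0,dz])-[240,160])*6)
E
```

```text
2222 angle 0.16726700716671172 [0.54582869 0.11468229 0.11418481]
8.75 [0.49023012 0.02807801 0.11376266] [0.07306393 0.15409758 0.03239886]
[362.38867819 351.41895099]
[364.51889756 318.99040364]
[370.40650082 229.05549651]
```

View pics/s5.png

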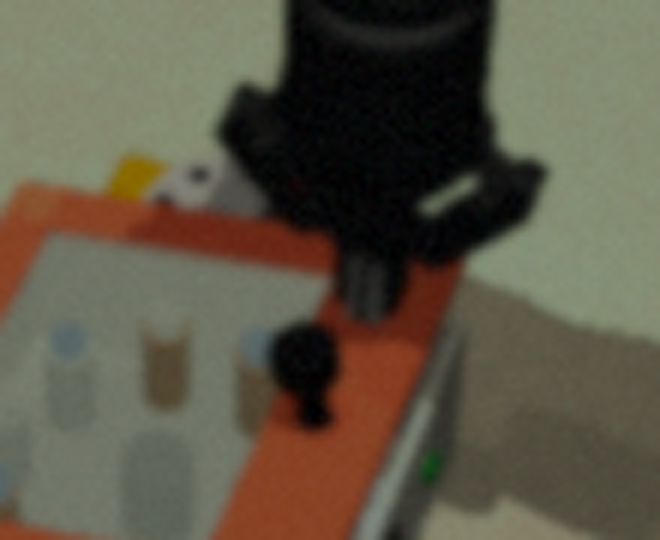

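The finger is over the front frame at crop (370,320), with the handle at (305,360). I can't tell contact from penetration here, so I press on in small steps and watch the force and the angle.

Request:
servo_tool:
  steps:
    - [[0,0,0.015,0,0,0,-1],[0,0,0.03,0,0,0,-1],[0,0,0.045,0,0,0,-1],[0,0,0.06,0,0,0,-1]]

```text
time: 9.15
tcp_pos: [0.4902, 0.028, 0.0957]
ee_rot: [0.631, 0.776, -0.0, -0.0]
wrist_force: [0.5, 0.4, -0.3]
width: -0.0
finger_force: 0.3
```

```bash
python3 -c "
from h import *
cover()"
```

```text
2184 angle 0.14946743758539124 [0.54536701 0.11836244 0.11239105]
9.2 [0.48982055 0.02804469 0.09501541] [-0.8961372  -0.98824575 -0.28022534]
```

Contact seems to lie about 28 mm above the reported TCP, and the cover is following down. I keep pressing.

Request:
servo_tool:
  steps:
    - [[0,0,0.012,0,0,0,-1],[0,0,0.024,0,0,0,-1],[0,0,0.036,0,0,0,-1],[0,0,0.048,0,0,0,-1]]

```text
time: 9.6
tcp_pos: [0.4904, 0.0281, 0.0814]
ee_rot: [0.631, 0.776, -0.0, 0.0]
wrist_force: [-0.9, -0.4, -0.2]
width: -0.0004
finger_force: 0.3
```

```bash
python3 -c "
from h import *
cover()"
```

```text
2190 angle 0.06956282123369094 [0.54468292 0.11915267 0.1045055 ]
9.65 [0.49006105 0.02805569 0.08087445] [0.24806502 0.16646186 0.6637051 ]
```

Request:
servo_tool:
  steps:
    - [[0,0,0.01,0,0,0,-1],[0,0,0.02,0,0,0,-1],[0,0,0.03,0,0,0,-1],[0,0,0.038,0,0,0,-1],[0,0,0.044,0,0,0,-1],[0,0,0.044,0,0,0,-1]]

```text
time: 10.25
tcp_pos: [0.4904, 0.028, 0.0697]
ee_rot: [0.631, 0.776, 0.0, 0.0]
wrist_force: [-3.4, -0.4, 11.0]
width: -0.0
finger_force: 5.4
```

```bash
python3 -c "
from h import *
cover()"
```

```text
1995 angle 0.006536529858858431 [0.54860529 0.12451699 0.09807997]
10.3 [0.49037779 0.02804596 0.06971233] [-4.47465049  0.847149   11.13260266]
```

The cover is shut: measured angle about 0.007 rad, with 11 N pressing. I lift, open the fingers and move above the knob.

Request:
servo_tool:
  steps:
    - [[0,0,-0.04,0,0,0,-1],[0,0,-0.15,0,0,0,-1],[0,0,-0.285,0,0,0,-1],[-0.1,0.07,-0.285,0,0,0,0],[-0.2,0.14,-0.285,0,0,0,1],[-0.33,0.212,-0.285,0,0,0,1],[-0.33,0.212,-0.285,0,0,0,1],[-0.33,0.212,-0.285,0,0,0,1],[-0.33,0.212,-0.285,0,0,0,1],[-0.33,0.212,-0.285,0,0,0,1]]

```text
time: 11.3
tcp_pos: [0.5721, -0.0549, 0.154]
ee_rot: [0.63, 0.776, -0.0, -0.0]
wrist_force: [-0.5, 0.5, -0.6]
width: 0.0855
finger_force: 0.0
```

```bash
python3 - <<'E'
from h import *
im=cover().astype(np.uint8); _,d,P=cloud("side"); cv2.imwrite('pics/s6.png',cv2.resize(im[130:240,230:350,::-1],None,fx=5,fy=5,interpolation=cv2.INTER_CUBIC))
S=np.array([[.979,.2045],[-.2045,.979]])
dk=(im.astype(int).sum(2)<110)&(d>0); t=r.state()['tcp_pos']
L=np.c_[(P[...,:2].reshape(-1,2)-[.548,.092])@S.T,P[...,2].ravel()]; m=dk.ravel()&(abs(L[:,0])<.12)&(L[:,1]>-.25)&(L[:,1]<-.1)&(L[:,2]>.13)&(L[:,2]<.35); q=L[m]
for z in np.arange(.13,.3,.01):
    a=q[(q[:,2]>=z)&(q[:,2]<z+.01)]
    if len(a): print(round(z,2),len(a),np.round(np.percentile(a[:,:2],[2,50,98],axis=0),3).tolist())
red=(im[...,0]>1.9*im[...,1].astype(int))&(im[...,0]>60); k=np.zeros_like(red);k[170:200,278:302]=1
q=L[(red&k&(d>0)).ravel()]; q=q[q[:,2]>.085]; print('knob',len(q),q.mean(0),q.min(0),q.max(0))
E
```

```text
2800 angle 0.0006883637767168129 [0.5382123  0.09436191 0.09773449]
11.35 [ 0.57224371 -0.0549251   0.15413621] [-0.10795177 -0.3172981  -0.04768573]
0.19 1 [[-0.056, -0.146], [-0.056, -0.146], [-0.056, -0.146]]
0.2 21 [[-0.06, -0.154], [-0.05, -0.144], [0.042, -0.137]]
0.21 39 [[-0.062, -0.159], [-0.049, -0.142], [0.046, -0.137]]
0.22 36 [[-0.062, -0.158], [0.036, -0.141], [0.047, -0.137]]
0.23 35 [[-0.065, -0.152], [0.036, -0.14], [0.055, -0.136]]
0.24 121 [[-0.072, -0.159], [-0.043, -0.141], [0.065, -0.134]]
0.25 133 [[-0.079, -0.162], [-0.036, -0.14], [0.065, -0.133]]
0.26 163 [[-0.078, -0.162], [-0.013, -0.138], [0.061, -0.131]]
0.27 131 [[-0.078, -0.154], [-0.011, -0.137], [0.062, -0.13]]
0.28 197 [[-0.076, -0.147], [-0.005, -0.138], [0.061, -0.129]]
0.29 207 [[-0.075, -0.159], [-0.024, -0.142], [0.06, -0.134]]
knob 49 [-0.00596301 -0.14434622  0.10292946] [-0.01509698 -0.15315397  0.08513001] [ 0.00525503 -0.1389633   0.11449295]
```

View pics/s6.png

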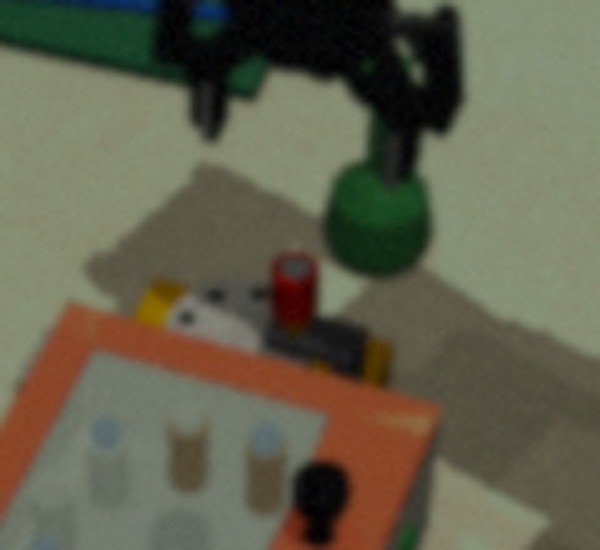

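The cover is shut at 0.001 rad. The open fingertips at crop (210,135) and (395,180) are really at z≈0.197, 43 mm above the reported TCP, so the tool offset is about 29 mm plus the 13 mm of swing. In plan they are centred on the knob at (295,290). I descend with that correction and grip.

Request:
servo_tool:
  steps:
    - [[0,0,0.12,0,0,0,1],[0,0,0.22,0,0,0,1],[0,0,0.3,0,0,0,1],[0,0,0.35,0,0,0,1],[0,0,0.35,0,0,0,1],[0,0,0.35,0,0,0,-1],[0,0,0.35,0,0,0,-1],[0,0,0.35,0,0,0,-1],[0,0,0.35,0,0,0,-1],[0,0,0.35,0,0,0,-1],[0,0,0.35,0,0,0,-1],[0,0,0.35,0,0,0,-1]]
  newtons: 70

```text
time: 12.6
tcp_pos: [0.5761, -0.0553, 0.0506]
ee_rot: [0.631, 0.776, 0.002, 0.003]
wrist_force: [4.7, 2.8, 0.9]
width: 0.0244
finger_force: 68.5
```

Request:
servo_tool:
  steps:
    - [[0,0.012,0,0,0,0,-1],[0,0.012,-0.015,0,0,0,-1],[0,0.012,-0.03,0,0,0,-1],[0,0.012,-0.045,0,0,0,-1],[0,0.012,-0.06,0,0,0,-1],[0,0.012,-0.07,0,0,0,-1],[0,0.012,-0.07,0,0,0,-1],[0,0.012,-0.07,0,0,0,-1]]

```text
time: 13.4
tcp_pos: [0.5758, -0.0553, 0.0695]
ee_rot: [0.631, 0.776, -0.001, -0.0]
wrist_force: [-0.3, -3.8, -12.2]
width: 0.0241
finger_force: 69.2
```

```bash
python3 - <<'E'
from h import *
im=cover().astype(np.uint8); cv2.imwrite('pics/s7.png',cv2.resize(im[130:240,230:350,::-1],None,fx=5,fy=5,interpolation=cv2.INTER_CUBIC)); s=r.state(); print(s['width'],s['finger_force'])
E
```

```text
2724 angle 0.0016105620060831798 [0.5378634  0.09686579 0.09785674]
13.45 [ 0.57576435 -0.05532725  0.06952415] [ -0.67873828  -4.0285564  -12.64843362]
0.024213358405885475 69.24350380897522
```

View pics/s7.png

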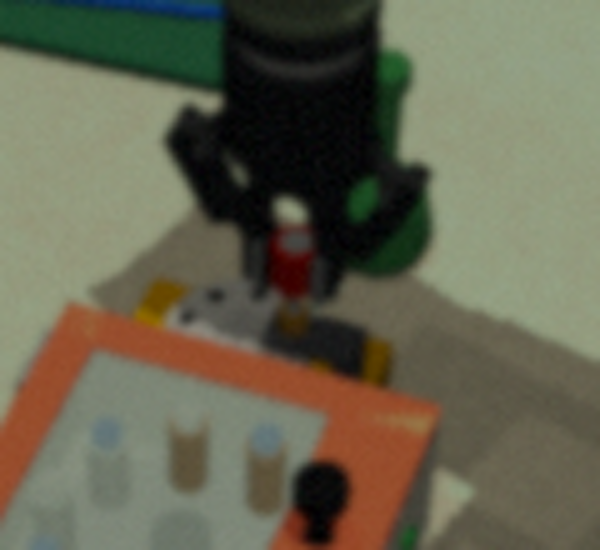

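The knob is up about 19 mm at crop (293,262), gripped by the pads with the brass sleeve showing below it, and the spring pull is 12 N. The cover is still shut. I pull a little more, onto the stop.

Request:
servo_tool:
  steps:
    - [[0,0,-0.004,0,0,0,-1],[0,0,-0.008,0,0,0,-1],[0,0,-0.01,0,0,0,-1],[0,0,-0.01,0,0,0,-1],[0,0,-0.01,0,0,0,-1]]

```text
time: 13.95
tcp_pos: [0.5757, -0.0553, 0.0708]
ee_rot: [0.631, 0.776, -0.001, -0.001]
wrist_force: [2.4, -6.0, -23.8]
width: 0.0238
finger_force: 70.0
```

The pull rose to 24 N after 20 mm of travel, so the plunger is on its stop and firmly gripped. I hand in.

```bash
python3 -c "
from h import *
cover(); print(r.sign_off())"
```

```text
2721 angle 0.001826978866928595 [0.53738973 0.09632209 0.09791039]
14.0 [ 0.57570191 -0.05528813  0.07081556] [  2.85879924  -4.79870013 -23.98337151]
the job is handed in; nothing more can be done
None
```

I handed the job in at 14 s with the cover shut (measured at 0.002 rad) and the red knob held up against its stop at about 20 mm lift and 70 N grip; the flask, bottle and case were never touched as far as I could tell, but I did not re-measure them, and no verdict came back.

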